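# Saucepan onto the hob's ring, handle aside, start

## Robot

A 6-joint arm with a two-finger parallel gripper is mounted at the origin on a cart in front of the work surface, level with it; the furniture and walls round the work are solid. World frame = base frame: x ahead of the robot, y to its left, z up, the work surface at z = 0. Lengths are in m, angles in rad, forces in N, time in s.
With the tool pointing down it reaches from about 0.375 to 0.975 m from the base axis. Payload 3.8 kg.
Tool frame: the origin (TCP) lies where the fingers leave the gripper's body, on its centre line; the fingertips stand 73 mm ahead of it and the grasp point (between the pads) lies 54 mm ahead of it (nose_length is the distance from the TCP to the fingertips, in m); z points along the fingers, y is the line along which they close (so a half turn about z gives the same grasp; the last joint's range is limited). The gripper opens to 85 mm and grips with 20 to 120 N. Pads are 22 mm wide; open, the fingers measure 114 mm over their backs; the gripper's body (76 mm by 85 mm) begins 54 mm behind the grasp point. The pads swing forward as they close: fully open they stand 13 mm farther back than shut.
Start: joints at [1.25, 0.264, 1.604, -0, 1.274, -0.037], TCP at [0.189, 0.648, 0.304] pointing down, gripper open.
Joint ranges: [-2.63, 2.63], [-0.94, 2.18], [0.31, 2.57], [-1.31, 4.45], [0, 2.66], [-2.55, 2.55]. Speed limits (rad/s): [2.57, 2.57, 3.14, 3.14, 3.14, 3.14].

## Interface

Orientations are given as a rotation vector (axis times angle).
In Python, from workcell import read_state, read_camera, calibration, finish_job, look_for, cut_out, tip_of, nose_length gives the robot as it stands.
- The arm moves only by the tool step_arm, never from a script. Its argument "targets" is a list of rows, each a list of 3 entries, a list of its own where there are three numbers: the turn, a rotation vector about the tool's x, y, z in rad, then the shift along the tool's x, y, z in mm, then the finger opening in mm, from 0 to 85.4. In form: [[[ax, ay, az], [x, y, z], grip], ...]. A call has 1 to 5 rows; each row shifts and turns the commanded pose from where the row before left it, along the tool's axes as they then stand; what a row does not reach is not made up. A row lasts 1/12 s, in which the tool goes at most 41.7 mm and 7.16 degrees, less where a joint would pass 70% of its speed; a pose out of reach is approached as far as the arm can. A call with a gripper value outside its range is refused whole. The fingers move at their own pace and stop on an object; "grip_force" is the grip in N (left out, the last holds). Time passes only in rows, so rows that do not move let the fingers close. It gives the time, the measured TCP pose, the force, the opening and the grip force at its end, in the units of the state.
- read_state(): the state, without advancing time (a new reading comes with each control period).
- read_camera(name): name is "scene" or "top"; returns the picture (400x640x3 uint8, red, green, blue); there is no depth.
- calibration(name): a dict with "camera_matrix" (3x3 intrinsics, pixels), "R" (3x3) and "t" (3): a world point X has camera coordinates R X + t. Camera axes: x right, y down, z forward; pixel columns grow to the right and rows downward; lengths in m; the calibration is good to about 2 mm. A picture is of the moment at which its call begins. calibration takes no time and is no camera call.
- finish_job(): hands the job in; it is judged then, once.
Trained networks look in the newest picture that a camera, given by its name, has taken for a name from the list of things; names that differ only in an ending like _2 or _b are one class to them, and where a whole thing is asked for, a point or a joint stands for the part that bears it (a point fixed in the world has none). Each returns a list of dicts, best first, with "score" (0 to 1); they miss things now and then, are a little off and sometimes report something else, mostly with a low value. They report only what shows in the picture. A call takes as long as a camera call.
- look_for(camera, query): "extent" ([left, top, right, bottom] in pixels, round what is visible of it).
- cut_out(camera, query): "region" (400x640 bool, what is visible of it) and "extent" ([left, top, right, bottom] in pixels, round what is visible of it).
- tip_of(camera, query): "at" ([row, column] in pixels: a listed point, or the origin of a listed thing).
The state is a dict: "time": time; "q": joint angles; "joint_vel": joint speeds; "joint_torque": joint torques, N m; "tool_pos": TCP position; "tcp_rot": TCP orientation; "wrist_force": force on the tool from outside, world axes, zero at the start; "torque": the same for the moment, N m; "width": opening from 0.0 (shut) to 1.0 (fully open); "grip_force": force on a finger pad.
Only numpy, scipy, OpenCV 4.12 (cv2) and the standard library are available. Lean on these libraries where they do the work, as an engineer would, in place of code of your own. Each camera call takes 0.05 s, during which the arm holds its last target. There are 200 camera calls.

## Task

The small saucepan stands off-centre on the portable hob with its handle pointing out towards you. Push it along the glass, without lifting it or gripping it between the fingers, until it is centred on the ring and its handle is turned to one side (left or right), parallel to the hob's front edge; only then press the large key fully down and let it come up again. Leave the two small keys and the things standing around undisturbed.

Things in the scene. Friction and masses are not known exactly. Their poses are not given: they have to be found in the camera images.
- hob: portable hob, a flat slab 340 mm deep (its own x), 280 mm wide (own y), 45 mm high, fixed on the worktop. Origin: centre of its underside; own +x points to its back, +y to its left seen from the front. The back 250 mm of its top is flat black glass at height 45 mm, the front 74 mm is a grey strip with three round keys.
- ring_centre (a point): centre of the grey ring (180 mm outer diameter, with four short ticks outside it) printed on the hob's glass; at glass height, 35 mm behind the hob's centre. Left of the hob a wall cabinet hangs over the back of the worktop (underside 460 mm up, front 650 mm ahead of the robot base)
- saucepan: open round steel saucepan, 140 mm outer diameter, inside 132 mm wide, wall 4 mm, 75 mm high, inner floor 6 mm above its origin, 0.65 kg, standing loose on the glass. Origin: centre of its underside; own z up. A straight black round handle 18 mm thick points along its own -x: it runs from 84 mm to 209 mm from the pan's centre; its mid-line is 58 mm above the origin at the pan end and 70 mm at the tip. Nothing else sticks out.
- start_key (a joint): travel of the large round key (30 mm diameter, at the right end of the strip): 0 up, 0.004 fully down; a spring brings it back, about 1 N to start and 5 N fully down
- start_key_top (a point): centre of the large key's top face when it is up, 5.5 mm above the strip
- minus_key (a joint): travel of the inner small round key (20 mm diameter), left of the middle of the strip, 136 mm from the large key; 0 up, 0.004 down; to be left alone
- plus_key (a joint): travel of the outer small round key (20 mm diameter) at the left end of the strip, 194 mm from the large key; 0 up, 0.004 down; to be left alone
- pan_lid: domed steel lid with a black knob, 146 mm diameter, 39 mm high, lying on the worktop left of the hob; bystander
- wooden_spoon: wooden spoon 260 mm long, on the worktop far left of the hob; bystander; origin near its middle
- gas_lighter: long black gas lighter 269 x 25 x 16 mm, on the worktop left of the hob's back; bystander; origin at its middle
- soup_tin: round tin 75 mm diameter, 58 mm high, left of the hob near its back corner; bystander; origin under its centre
- salt: glass salt shaker 44 mm diameter, 90 mm high, behind the hob near its left corner; bystander; origin under its centre

How it is judged:
On the way, in this order (a step that is already met when the one before it is completed fails the run):
1. the saucepan stands still, centred on the ring with its handle parallel to the hob's front edge (horizontal distance between saucepan and ring_centre below 0.015 m and angle between the x axis of saucepan and the y axis of hob, either way round below 0.35 rad and linear speed of saucepan below 0.01 m/s and contact force between each of the arm, the fingers and saucepan below 0.1 N), for 0.3 s.
2. the large key is pressed down (value of joint start_key above 0.003 m), for 0.05 s.
At the end, for the whole second after the job is handed in: the saucepan rests flat on the glass with its centre within 15 mm of the ring's centre and its handle within 20 degrees of parallel to the hob's front edge, to the left or to the right; the large key has been pressed at least 3 mm down after that and is up again (horizontal distance between saucepan and ring_centre below 0.015 m and angle between the x axis of saucepan and the y axis of hob, either way round below 0.35 rad and angle between saucepan's own z axis and vertical below 0.05 rad and height (world z) of saucepan below 0.05 m and linear speed of saucepan below 0.01 m/s and value of joint start_key below 0.001 m); the robot touches nothing.
It fails at once if the saucepan is lifted or tipped (height (world z) of saucepan above 0.057 m or angle between saucepan's own z axis and vertical above 0.15 rad).
It fails at once if the saucepan's handle or wall is gripped between the fingers (contact force between the fingers and saucepan above 2 N and ((y of the grasp point in the frame of saucepan between -0.006 and 0.006 m and x of the grasp point in the frame of saucepan between -0.21 and -0.075 m and z of the grasp point in the frame of saucepan between 0.045 and 0.082 m) or (horizontal distance between the grasp point and saucepan between 0.065 and 0.071 m and z of the grasp point in the frame of saucepan below 0.08 m))).
It fails at once if the large key is pressed while the saucepan is not centred with its handle aside (value of joint start_key above 0.002 m and (horizontal distance between saucepan and ring_centre above 0.015 m or angle between the x axis of saucepan and the y axis of hob, either way round above 0.35 rad)).
It fails at once if a small key is pressed (value of joint any of minus_key, plus_key above 0.002 m).
It fails at once if a thing standing around is moved (distance of any of pan_lid, wooden_spoon, gas_lighter, soup_tin, salt from where it was at the start of the episode above 0.02 m).
It also fails if it takes over 54 s, if anything falls off the work surface, if the arm or the gripper's body presses on something with over 40 N, if the wrist force passes 120 N, or if a joint passes its speed limit or range.

## Working session

There is one attempt and no reset: what is moved stays moved. The work goes in short steps, Python scripts to look and compute and a tool call to move; the robot and the scene stay as the last step left them, time stands still between calls to the robot, and variables do not carry over. Pictures are saved under pics/ and viewed, at most 10 in all, crops included, and the job is handed in when it is done.

Besides the shell and the picture viewer there is one more tool, called after "Emit:" as name([rows], argument=value, ...), one row to a line, values as JSON. step_arm: Moves the arm, as the interface text tells. Its arguments: {"type":"object","properties":{"targets":{"type":"array","items":{"type":"array"}},"grip_force":{"type":"number"}},"required":["targets"]}

```bash
ls; mkdir -p pics; cat > h.py <<'E'
import numpy as np, cv2
from workcell import *
from scipy.spatial.transform import Rotation as Ro
def ray(cam,px):  # px (col,row)
    c=calibration(cam);K=np.array(c["camera_matrix"]);R=np.array(c["R"]);t=np.array(c["t"])
    d=R.T@np.linalg.solve(K,[px[0],px[1],1.]);o=-R.T@t
    return o,d
def atz(cam,px,z):
    o,d=ray(cam,px);return o+d*(z-o[2])/d[2]
def proj(cam,X):
    c=calibration(cam);p=np.array(c["camera_matrix"])@(np.array(c["R"])@np.array(X)+np.array(c["t"]));return p[:2]/p[2]
E
python3 - <<'E'
from h import *
for c in("scene","top"):
    im=read_camera(c);cv2.imwrite(f"pics/a_{c}.png",im[...,::-1])
    print(c,ray(c,(320,200)))
    for q in("start_key_top","ring_centre","saucepan","hob","minus_key","plus_key","pan_lid","soup_tin","salt"):
        r=tip_of(c,q)[:1]
        if r: 
            a=r[0]["at"]; print(q,round(r[0]["score"],2),a,[np.round(atz(c,(a[1],a[0]),z),3)[:2] for z in (0,.045)])
s=read_state();print(s["time"],s["tool_pos"],s["tcp_rot"],s["wrist_force"],nose_length)
E
```

```text
pics
scene (array([ 0.04416528, -0.71270125,  1.1012827 ]), array([ 0.41095922,  0.522145  , -0.74764716]))
start_key_top 0.68 [197.3, 381.3] [array([ 0.813, -0.057]), array([ 0.782, -0.084])]
saucepan 0.81 [262.6, 357.7] [array([ 0.586, -0.2  ]), array([ 0.564, -0.221])]
hob 0.55 [275.1, 349.3] [array([ 0.54 , -0.217]), array([ 0.519, -0.237])]Traceback (most recent call last):
  File "<stdin>", line 6, in <module>
ValueError: it knows: gas_lighter, hob, pan_lid, ring_centre, salt, saucepan, soup_tin, start_key_top, wooden_spoon
```

```bash
python3 - <<'E'
from h import *
c="top"
im=read_camera(c);cv2.imwrite(f"pics/a_{c}.png",im[...,::-1])
print(c,ray(c,(320,200)))
for q in("start_key_top","ring_centre","saucepan","hob","pan_lid","soup_tin","salt"):
        r=tip_of(c,q)[:1]
        if r: 
            a=r[0]["at"]; print(q,round(r[0]["score"],2),a,[np.round(atz(c,(a[1],a[0]),z),3)[:2] for z in (0,.045)])
s=read_state();print(s["time"],s["tool_pos"],s["tcp_rot"],s["wrist_force"],nose_length)
E
```

```text
top (array([0.30474731, 0.03360087, 1.42621373]), array([ 2.09209328e-01,  7.20492361e-04, -9.77965714e-01]))
start_key_top 0.56 [263.2, 411.2] [array([ 0.405, -0.304]), array([ 0.402, -0.293])]
ring_centre 0.45 [247.7, 203.4] [array([0.406, 0.437]), array([0.403, 0.425])]
saucepan 0.85 [215.1, 387.8] [array([ 0.572, -0.215]), array([ 0.563, -0.207])]
hob 0.62 [222.6, 386.0] [array([ 0.544, -0.21 ]), array([ 0.536, -0.202])]
pan_lid 0.83 [228.8, 262.5] [array([0.489, 0.234]), array([0.483, 0.228])]
soup_tin 0.81 [176.4, 315.9] [array([0.698, 0.056]), array([0.686, 0.055])]
salt 0.53 [150.0, 349.3] [array([ 0.81 , -0.062]), array([ 0.794, -0.059])]
0.65 [0.189012   0.64801466 0.30389862] [4.44314409e-01 3.11000435e+00 5.57225112e-05] [ 0.10659345  0.44455831 -0.29320851] 0.0726
```

View pics/a_scene.png

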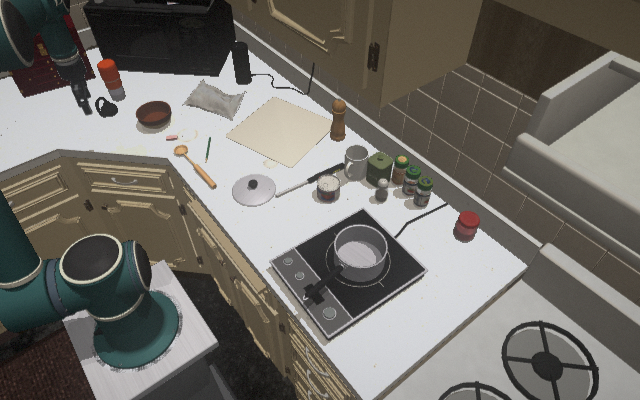

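View pics/a_top.png

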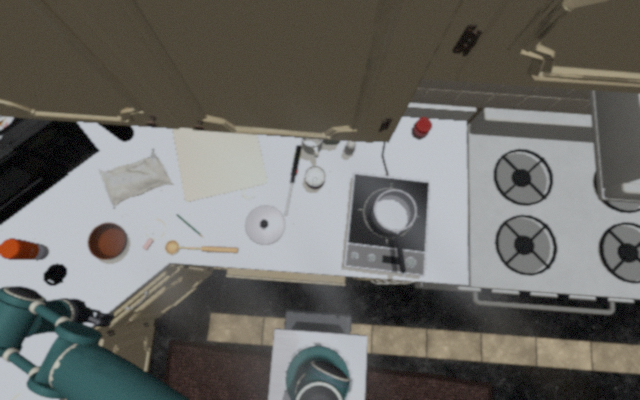

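The scene view shows the hob with top corners near (365,211), (426,270), (327,333) and (271,263). The pan is at about (360,250), its handle runs to about (312,295), and the large key is at about (329,313). In the top view the hob spans columns 343–428 and rows 176–276, with the handle pointing down over the strip.

```bash
python3 - <<'E'
from h import *
a=cv2.imread("pics/a_scene.png")[200:345,260:440];b=cv2.imread("pics/a_top.png")[165:290,330:440]
cv2.imwrite("pics/c1.png",np.hstack([cv2.resize(a,None,fx=4,fy=4,interpolation=cv2.INTER_CUBIC)]))
cv2.imwrite("pics/c2.png",cv2.resize(b,None,fx=4.5,fy=4.5,interpolation=cv2.INTER_CUBIC))
for c in("scene","top"):
    read_camera(c); r=cut_out(c,"hob")[0]; m=r["region"]; np.save(f"hob_{c}.npy",m)
    r2=cut_out(c,"saucepan")[0]; np.save(f"pan_{c}.npy",r2["region"]); print(c,r["score"],r["extent"],r2["score"],r2["extent"])
E
```

```text
scene 0.93 [271.4, 203.9, 446.9, 339.7] 0.72 [303.2, 222.8, 388.3, 301.3]
top 0.79 [345.7, 169.9, 431.1, 276.0] 0.62 [369.8, 192.2, 410.9, 275.4]
```

View pics/c1.png

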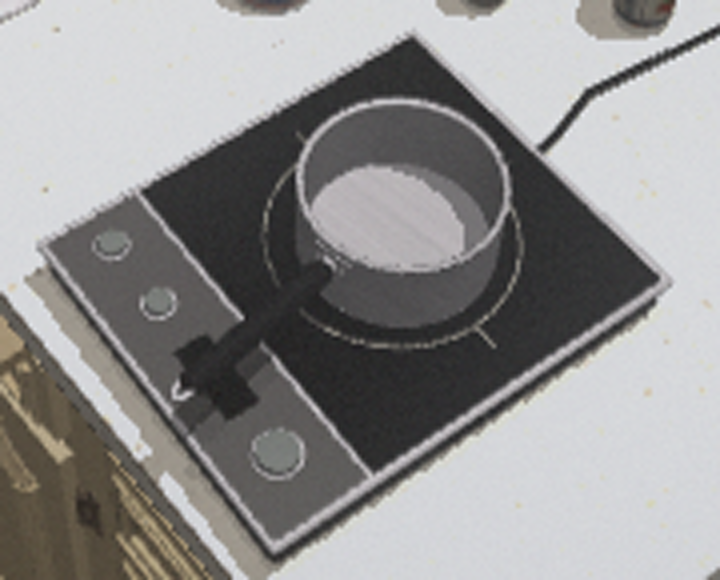

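View pics/c2.png

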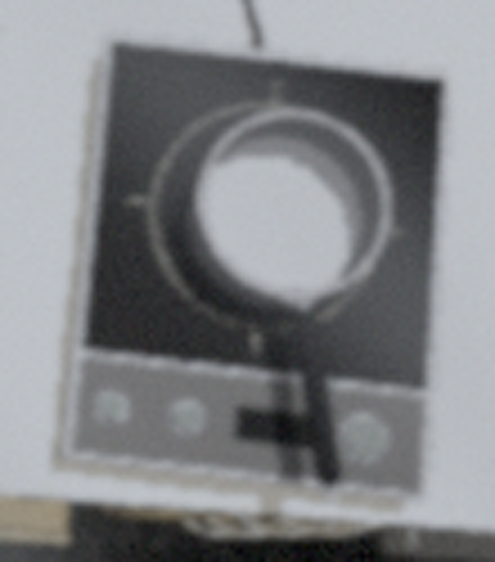

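```bash
cat > fit.py <<'E'
from h import *
from scipy.optimize import least_squares
f=lambda p,o,s:(np.array(p)+.5)/s-.5+np.array(o)
S=lambda *p:("scene",f(p,(260,200),4)); T=lambda *p:("top",f(p,(330,165),4.5))
H=[(S(412,35),(.17,.14,.045)),(S(670,285),(.17,-.14,.045)),(S(277,550),(-.17,-.14,.045)),(S(42,247),(-.17,.14,.045)),
(T(112,45),(.17,.14,.045)),(T(440,82),(.17,-.14,.045)),(T(420,492),(-.17,-.14,.045)),(T(75,455),(-.17,.14,.045))]
def res(v,dbg=0):
    x,y,a=v;c,s=np.cos(a),np.sin(a)
    return np.concatenate([proj(k[0],(x+c*m[0]-s*m[1],y+s*m[0]+c*m[1],m[2]))-k[1] for k,m in H])
v=least_squares(res,[.54,-.2,0],loss="soft_l1").x;print("hob",v,np.round(res(v).reshape(-1,2),1).tolist())
Rz=np.array([[np.cos(v[2]),-np.sin(v[2])],[np.sin(v[2]),np.cos(v[2])]])
print("ring",v[:2]+Rz@[.035,0])
for n,k,z in[("ringL",S(300,135),.045),("ringR",S(487,338),.045),("ringB",T(278,92),.045),("ringL",T(135,201),.045),("ringR",T(398,232),.045),("ringF",T(256,342),.045),
 ("start",S(278,450),.05),("minus",S(158,302),.05),("plus",S(112,242),.05),("start",T(365,436),.05),("minus",T(187,418),.05),("plus",T(112,408),.05),("tip",S(185,380),.115),("tip",T(328,480),.115)]:
    p=atz(k[0],k[1],z)[:2];print(n,k[0],np.round(p,4),"hob",np.round(Rz.T@(p-v[:2]),4))
R=[("scene",f(p,(260,200),4)) for p in[(296,185),(511,190),(400,97),(405,272)]]
W=[S(296,185),S(511,190),S(400,97),S(405,272),S(330,117),S(480,245),T(205,165),T(392,205),T(300,106),T(298,302),T(240,120),T(375,260)]
P=np.array([atz(k[0],k[1],.12)[:2] for k in W]);
for sl in(slice(0,6),slice(6,12),slice(0,12)):
    q=least_squares(lambda u:np.hypot(*(P[sl]-u[:2]).T)-.07,[.56,-.2]);print("pan",q.x,np.round(q.fun,4))
E
python3 fit.py
```

```text
hob [ 0.5361602  -0.21130619 -0.03969448] [[0.5, -1.6], [1.8, -0.8], [-0.5, 2.0], [-1.8, -0.4], [-1.2, -2.5], [3.6, -2.3], [3.1, 2.5], [-2.0, 1.4]]
ring [ 0.57113263 -0.21269513]
ringL scene [ 0.578  -0.1036] hob [0.0375 0.1093]
ringR scene [ 0.5684 -0.3109] hob [ 0.0362 -0.0982]
ringB top [ 0.6734 -0.2166] hob [0.1373 0.0002]
ringL top [ 0.577  -0.1073] hob [0.0366 0.1056]
ringR top [ 0.5672 -0.3138] hob [ 0.0351 -0.1011]
ringF top [ 0.4731 -0.2057] hob [-0.0632  0.0031]
start scene [ 0.4057 -0.2914] hob [-0.1271 -0.0852]
minus scene [ 0.4105 -0.1568] hob [-0.1277  0.0494]
plus scene [ 0.4141 -0.0983] hob [-0.1265  0.108 ]
start top [ 0.407 -0.29 ] hob [-0.1259 -0.0837]
minus top [ 0.4108 -0.1543] hob [-0.1275  0.052 ]
plus top [ 0.4143 -0.0969] hob [-0.1263  0.1094]
tip scene [ 0.3679 -0.2461] hob [-0.1667 -0.0414]
tip top [ 0.3689 -0.2487] hob [-0.1656 -0.044 ]
pan [ 0.56939566 -0.21770691] [ 0.0005  0.0014  0.0007  0.0015  0.0003 -0.0009]
pan [ 0.57065056 -0.2185112 ] [0.0018 0.0017 0.0031 0.0052 0.0032 0.0019]
pan [ 0.57001876 -0.21794122] [ 0.0011  0.0008  0.0005  0.0017  0.0006 -0.0012  0.0014  0.0023  0.0037
  0.0046  0.0033  0.002 ]
```

Emit:
step_arm([
  [[0,0,0.117],[0,0,0],0],
  [[0,0,0.117],[0,0,0],0],
  [[0,0,0.117],[0,0,0],0],
  [[0,0,0.117],[0,0,0],0],
  [[0,0,0.117],[0,0,0],0],
])

```text
time: 1.37
tool_pos: [0.189, 0.648, 0.3039]
tcp_rot: [-1.33, -2.846, -0.0]
wrist_force: [-0.4, -0.1, 0.2]
width: 0.298
grip_force: 0.0
```

Emit:
step_arm([
  [[0,0,0.117],[0,0,0],0],
  [[0,0,0.117],[0,0,0],0],
  [[0,0,0.117],[0,0,0],0],
  [[0,0,0.117],[0,0,0],0],
  [[0,0,0.117],[0,0,0],0],
])

```text
time: 1.78
tool_pos: [0.189, 0.648, 0.3039]
tcp_rot: [2.095, 2.341, 0.0]
wrist_force: [-0.0, 0.2, 0.0]
width: -0.002
grip_force: 0.0
```

Emit:
step_arm([
  [[0,0,0.117],[0,0,0],0],
  [[0,0,0],[-30.6,23.9,0],0],
  [[0,0,0],[-30.6,23.9,0],0],
  [[0,0,0],[-30.6,23.9,0],0],
  [[0,0,0],[-30.6,23.9,0],0],
])

```text
time: 2.2
tool_pos: [0.2851, 0.5244, 0.3038]
tcp_rot: [2.22, 2.223, 0.0]
wrist_force: [0.4, 0.4, 1.2]
width: -0.003
grip_force: 0.0
```

Emit:
step_arm([
  [[0,0,0],[-30.6,23.9,0],0],
  [[0,0,0],[-30.6,23.9,0],0],
  [[0,0,0],[-30.6,23.9,0],0],
  [[0,0,0],[-30.6,23.9,0],0],
  [[0,0,0],[-30.6,23.9,0],0],
])

```text
time: 2.62
tool_pos: [0.4049, 0.371, 0.3042]
tcp_rot: [2.221, 2.222, 0.001]
wrist_force: [0.2, 0.0, 0.4]
width: 0.001
grip_force: 0.0
```

Emit:
step_arm([
  [[0,0,0],[-30.6,23.9,0],0],
  [[0,0,0],[-30.6,23.9,0],0],
  [[0,0,0],[-30.6,23.9,0],0],
  [[0,0,0],[-30.6,23.9,0],0],
  [[0,0,0],[-37,-9.2,0],0],
])

```text
time: 3.03
tool_pos: [0.4951, 0.2119, 0.3041]
tcp_rot: [2.221, 2.218, 0.005]
wrist_force: [0.7, -0.6, 0.6]
width: -0.002
grip_force: 0.0
```

Emit:
step_arm([
  [[0,0,0],[-37,-9.2,0],0],
  [[0,0,0],[-37,-9.2,0],0],
  [[0,0,0],[-37,-9.2,0],0],
  [[0,0,0],[-37,-9.2,0],0],
  [[0,0,0],[-37,-9.2,0],0],
])

```text
time: 3.45
tool_pos: [0.4438, 0.0267, 0.3041]
tcp_rot: [2.22, 2.221, 0.001]
wrist_force: [0.4, -0.7, -1.3]
width: 0.002
grip_force: 0.0
```

Emit:
step_arm([
  [[0,0,0],[-37,-9.2,0],0],
  [[0,0,0],[-37,-9.2,0],0],
  [[0,0,0],[-37,-9.2,0],0],
  [[0,0,0],[-37,-9.2,0],0],
  [[0,0,0],[0,0,0],0],
])

```text
time: 3.87
tool_pos: [0.4061, -0.1252, 0.3044]
tcp_rot: [2.227, 2.212, -0.004]
wrist_force: [0.4, 0.4, 0.1]
width: -0.0
grip_force: 0.0
```

Emit:
step_arm([
  [[0,0,0],[-30,-8,10],0],
  [[0,0,0],[-30,-8,20],0],
  [[0,0,0],[0,0,39],0],
  [[0,0,0],[0,0,39],0],
  [[0,0,0],[0,0,38],0],
])

```text
time: 4.28
tool_pos: [0.392, -0.1805, 0.1572]
tcp_rot: [2.222, 2.218, 0.002]
wrist_force: [0.3, -0.2, 0.4]
width: -0.001
grip_force: 0.0
```

```bash
python3 - <<'E'
import numpy as np
C=np.array([.570,-.218]);th=np.radians(np.r_[-172:-91:4]);r=.175
p=[C+r*np.array([np.cos(t),np.sin(t)])+.022*np.array([np.sin(t),-np.cos(t)]) for t in th]
p=np.array(p)*1000
print(np.round(p).tolist());print("tool x,y steps",np.round(np.diff(p,axis=0)[:,::-1],1).tolist())
E
```

```text
[[394.0, -221.0], [394.0, -233.0], [396.0, -245.0], [398.0, -257.0], [401.0, -269.0], [405.0, -281.0], [410.0, -292.0], [415.0, -303.0], [422.0, -314.0], [429.0, -324.0], [437.0, -333.0], [445.0, -342.0], [454.0, -351.0], [463.0, -359.0], [474.0, -366.0], [484.0, -372.0], [495.0, -378.0], [506.0, -382.0], [518.0, -387.0], [530.0, -390.0], [542.0, -392.0]]
tool x,y steps [[-12.3, 0.6], [-12.2, 1.5], [-12.1, 2.3], [-11.9, 3.2], [-11.7, 4.0], [-11.3, 4.8], [-11.0, 5.6], [-10.6, 6.3], [-10.1, 7.0], [-9.6, 7.7], [-9.0, 8.4], [-8.4, 9.0], [-7.8, 9.5], [-7.1, 10.1], [-6.4, 10.5], [-5.6, 11.0], [-4.8, 11.3], [-4.0, 11.6], [-3.2, 11.9], [-2.4, 12.1]]
```

Emit:
step_arm([
  [[0,0,0],[-8,0,0],0],
  [[0,0,0],[-8,0,0],0],
  [[0,0,0],[-8,0.5,0],0],
  [[0,0,0],[-8,0.5,0],0],
  [[0,0,0],[-8,0.5,0],0],
])

```text
time: 4.7
tool_pos: [0.3953, -0.2219, 0.1609]
tcp_rot: [2.217, 2.217, 0.002]
wrist_force: [0.5, 0.7, 0.2]
width: 0.003
grip_force: 0.0
```

Emit:
step_arm([
  [[0,0,0],[-8,0.5,0],0],
  [[0,0,0],[-8,0.5,0],0],
  [[0,0,0],[-8,1.2,0],0],
  [[0,0,0],[-8,1.8,0],0],
  [[0,0,0],[-8,2,0],0],
])

```text
time: 5.12
tool_pos: [0.3993, -0.2606, 0.158]
tcp_rot: [-2.222, -2.221, -0.0]
wrist_force: [-0.4, 1.0, 0.6]
width: -0.001
grip_force: 0.5
```

Emit:
step_arm([
  [[0,0,0],[-8,2.5,0],0],
  [[0,0,0],[-8,3,0],0],
  [[0,0,0],[-8,3.5,0],0],
  [[0,0,0],[-8,4,0],0],
  [[0,0,0],[-8,4.5,0],0],
])

```text
time: 5.53
tool_pos: [0.417, -0.3005, 0.1577]
tcp_rot: [-2.221, -2.221, 0.0]
wrist_force: [-1.1, 0.8, 0.3]
width: -0.001
grip_force: 0.6
```

```bash
python3 - <<'E'
from h import *
ims=[read_camera("scene")[190:345,250:440],read_camera("top")[160:290,330:440]]
cv2.imwrite("pics/d.png",np.hstack([cv2.resize(i,None,fx=3,fy=3,interpolation=cv2.INTER_CUBIC)[:390] for i in ims])[...,::-1])
s=read_state();print(s["tool_pos"],s["wrist_force"])
E
```

```text
[ 0.41770321 -0.30135891  0.15806233] [-0.2230835   0.29188594  0.76894703]
```

View pics/d.png

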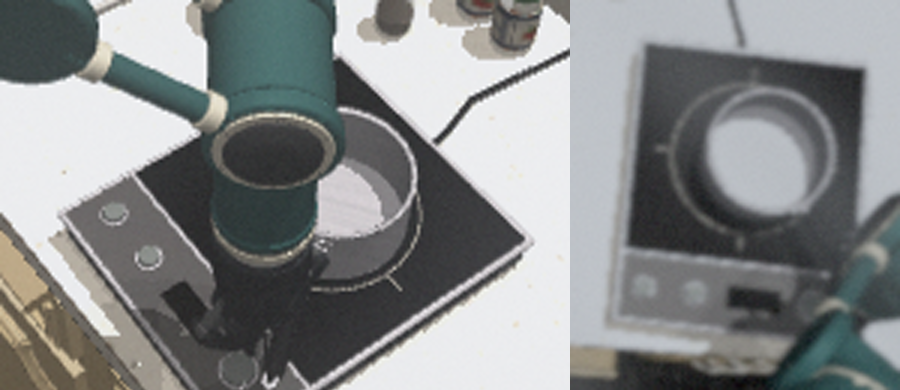

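The picture shows the handle swinging right under the closed fingers. The pan has drifted a little to the right, as expected, so I continue along the arc.

Emit:
step_arm([
  [[0,0,0],[-7.5,3.5,0],0],
  [[0,0,0],[-7.5,3.5,0],0],
  [[0,0,0],[-7.3,4,0],0],
  [[0,0,0],[-7.3,4.2,0],0],
  [[0,0,0],[-7,4.5,0],0],
])

```text
time: 6.05
tool_pos: [0.4368, -0.3371, 0.1579]
tcp_rot: [2.221, 2.221, -0.0]
wrist_force: [-0.1, 1.7, -0.5]
width: -0.002
grip_force: 0.5
```

Emit:
step_arm([
  [[0,0,0],[-6.7,5.2,0],0],
  [[0,0,0],[-6.5,5.5,0],0],
  [[0,0,0],[-6,6,0],0],
  [[0,0,0],[-5.5,6.5,0],0],
  [[0,0,0],[-5,7,0],0],
])

```text
time: 6.47
tool_pos: [0.4672, -0.3667, 0.1578]
tcp_rot: [-2.221, -2.221, 0.0]
wrist_force: [-0.4, 1.6, -0.3]
width: 0.0
grip_force: 0.5
```

Emit:
step_arm([
  [[0,0,0],[-4.5,7,0],0],
  [[0,0,0],[-4.5,7,0],0],
  [[0,0,0],[-4,7.5,0],0],
  [[0,0,0],[-3.5,7.5,0],0],
  [[0,0,0],[-3,7.5,0],0],
])

```text
time: 6.88
tool_pos: [0.5039, -0.386, 0.1578]
tcp_rot: [-2.221, -2.222, 0.0]
wrist_force: [-1.1, 0.4, -0.3]
width: 0.001
grip_force: 0.5
```

Emit:
step_arm([
  [[0,0,0],[-3,7.5,0],0],
  [[0,0,0],[-2.5,7.5,0],0],
  [[0,0,0],[-2,7.5,0],0],
  [[0,0,0],[-2,7.5,0],0],
  [[0,0,0],[-1,7,0],0],
])

```text
time: 7.3
tool_pos: [0.5409, -0.3964, 0.1579]
tcp_rot: [2.221, 2.221, -0.0]
wrist_force: [-0.7, -0.3, 0.2]
width: -0.001
grip_force: 0.5
```

```bash
python3 - <<'E'
from h import *
ims=[read_camera("scene")[190:345,250:440],read_camera("top")[160:290,330:440]]
cv2.imwrite("pics/e.png",np.hstack([cv2.resize(i,None,fx=3,fy=3,interpolation=cv2.INTER_CUBIC)[:390] for i in ims])[...,::-1])
s=read_state();print(s["tool_pos"],s["wrist_force"])
E
```

```text
[ 0.54149987 -0.39644116  0.1580944 ] [-0.55648767 -0.75405709 -0.04888082]
```

View pics/e.png

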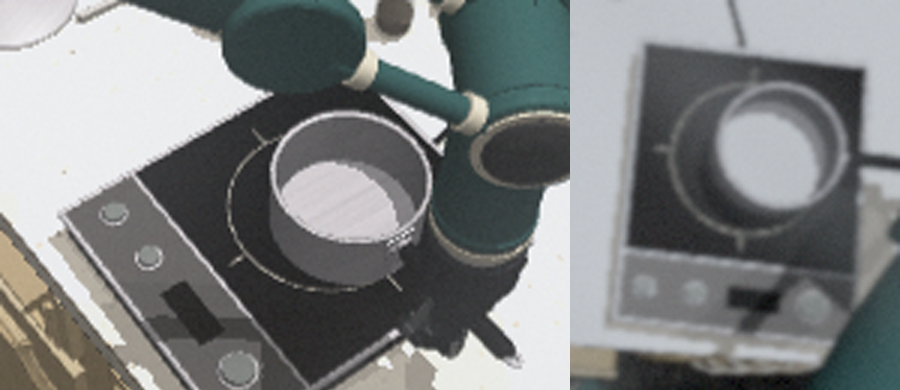

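The handle now points right, roughly parallel to the front edge. The pan rim has drifted right and back: in the scene crop it spans x 270–433 and y 110–242, and in the top crop x 713–848 and y 82–212. I back the finger off and measure the centre.

Emit:
step_arm([
  [[0,0,0],[0,-15,0],0],
  [[0,0,0],[0,-15,-10],0],
  [[0,0,0],[0,0,-40],0],
  [[0,0,0],[0,0,-40],85],
  [[0,0,0],[0,0,-10],85],
])

```text
time: 7.82
tool_pos: [0.5122, -0.3982, 0.2656]
tcp_rot: [2.214, 2.213, 0.001]
wrist_force: [0.4, -0.8, 2.4]
width: 0.271
grip_force: 0.0
```

```bash
python3 - <<'E'
from h import *
from scipy.optimize import least_squares
f=lambda p,o,s:(np.array(p)+.5)/s-.5+np.array(o)
S=lambda *p:("scene",f(p,(250,190),3)); T=lambda *p:("top",f(p,(330-190,160),3))
W=[S(270,176),S(433,178),S(350,110),S(352,242),T(713,145),T(848,155),T(783,82),T(780,212)]
P=np.array([atz(k[0],k[1],.12)[:2] for k in W])
for sl in(slice(0,4),slice(4,8)):
    q=least_squares(lambda u:np.hypot(*(P[sl]-u[:2]).T)-.07,[.56,-.2]);print("pan",q.x,np.round(q.fun,4))
for c in("scene","top"):
    read_camera(c);r=tip_of(c,"saucepan")[0];print(c,r["score"],atz(c,r["at"][::-1],.045))
E
```

```text
pan [ 0.57703423 -0.23483138] [0.0013 0.0013 0.001  0.0008]
pan [ 0.57468199 -0.23377872] [0.0053 0.0052 0.0042 0.0036]
scene 0.96 [ 0.56911088 -0.2305025   0.045     ]
top 0.57 [ 0.57123164 -0.23245881  0.045     ]
```

Emit:
step_arm([
  [[0,0,0],[33,12.6,0],85],
  [[0,0,0],[33,12.6,0],85],
  [[0,0,0],[33,12.6,0],85],
  [[0,0,0],[33,12.6,0],85],
  [[0,0,0],[33,12.6,0],85],
])

```text
time: 8.43
tool_pos: [0.5722, -0.2291, 0.2551]
tcp_rot: [-2.219, -2.218, 0.002]
wrist_force: [1.2, -1.2, 0.9]
width: 0.996
grip_force: 0.0
```

Emit:
step_arm([
  [[0,0,0],[0,0,25],85],
  [[0,0,0],[0,0,25],85],
  [[0,0,0],[0,0,0],85],
])

```text
time: 8.68
tool_pos: [0.5692, -0.2281, 0.2]
tcp_rot: [-2.211, -2.215, 0.007]
wrist_force: [-1.7, 0.2, -0.6]
width: 0.993
grip_force: 0.0
```

```bash
python3 - <<'E'
from h import *
im=read_camera("scene")[150:350,230:460]
cv2.imwrite("pics/f.png",cv2.resize(im,None,fx=3,fy=3,interpolation=cv2.INTER_CUBIC)[...,::-1])
s=read_state();print(s["tool_pos"],s["wrist_force"],s["width"])
E
```

```text
[ 0.56996859 -0.22908674  0.20235892] [-0.88120653 -0.11266073  0.41629746] 0.996456514162244
```

View pics/f.png

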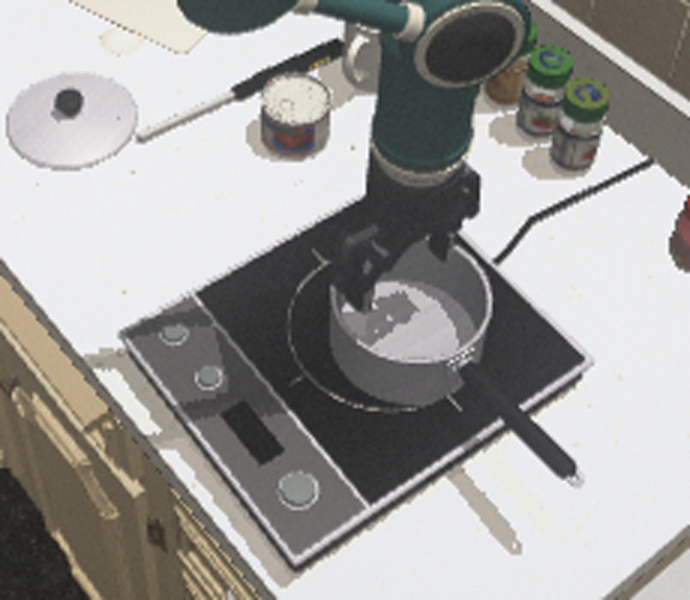

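The open fingers are just above the pan, centred to about 5 mm. The handle runs right from (470,370) to (578,480) in the crop, parallel to the front edge, and the bystanders are untouched.

Emit:
step_arm([
  [[0,0,0],[-4,5,0],85],
  [[0,0,0],[0,0,20],85],
  [[0,0,0],[0,0,20],85],
  [[0,0,0],[0,0,21],85],
  [[0,0,0],[0,0,0],85],
])

```text
time: 9.15
tool_pos: [0.5764, -0.2353, 0.1438]
tcp_rot: [-2.219, -2.217, 0.003]
wrist_force: [-1.3, -0.1, -1.4]
width: 0.997
grip_force: 0.0
```

Emit:
step_arm([
  [[0,0,0],[6,-0.5,0],85],
  [[0,0,0],[6,-0.5,0],85],
  [[0,0,0],[6,-0.5,0],85],
  [[0,0,0],[4,-0.5,0],85],
  [[0,0,0],[0,0,0],85],
])

```text
time: 9.57
tool_pos: [0.5767, -0.2122, 0.1483]
tcp_rot: [2.219, 2.221, 0.002]
wrist_force: [0.6, 0.3, 0.5]
width: 0.996
grip_force: 0.0
```

Emit:
step_arm([
  [[0,0,0],[5,-0.5,4],85],
  [[0,0,0],[5,-0.5,0],85],
  [[0,0,0],[5,-0.5,0],85],
  [[0,0,0],[4,0,0],85],
  [[0,0,0],[0,0,0],85],
])

```text
time: 9.98
tool_pos: [0.575, -0.1937, 0.1435]
tcp_rot: [2.22, 2.221, 0.001]
wrist_force: [0.3, -2.0, 2.3]
width: 1.0
grip_force: 2.9
```

```bash
cat > meas.py <<'E'
from h import *
def rim(c):
    read_camera(c);m=cut_out(c,"saucepan")[0];r=tip_of(c,"saucepan")[0]
    return np.round(m["extent"],1),np.round(atz(c,r["at"][::-1],.045)[:2],4),round(r["score"],2)
for c in("scene","top"): print(c,*rim(c))
E
python3 meas.py; python3 - <<'E'
from h import *
ims=[read_camera("scene")[200:330,270:430],read_camera("top")[165:295,335:445]]
cv2.imwrite("pics/g.png",np.hstack([cv2.resize(i,None,fx=[2.95,2.95][k],fy=[2.95,2.95][k],interpolation=cv2.INTER_CUBIC) for k,i in enumerate(ims)])[...,::-1])
s=read_state();print(s["tool_pos"],s["wrist_force"],s["width"])
E
```

```text
scene [333.  228.3 413.6 305. ] [ 0.5641 -0.2254] 0.72
top [372.3 198.2 458.  221.3] [ 0.573  -0.2081] 0.91
[ 0.5748643  -0.19400354  0.14283582] [ 3.35099498 -0.87355947  1.19129569] 0.9919960782684478
```

View pics/g.png

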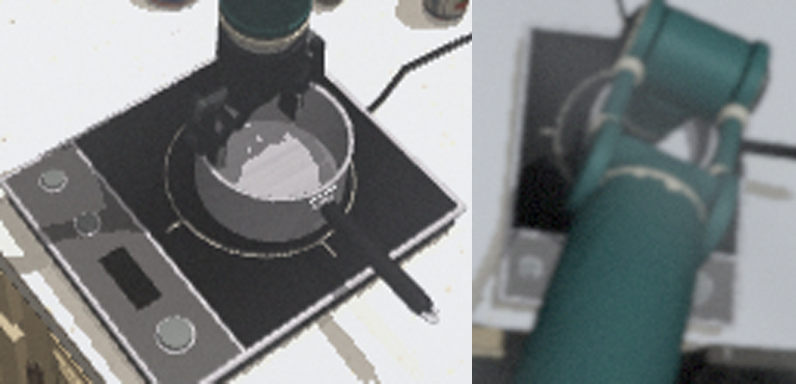

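```bash
python3 - <<'E'
from h import *
from scipy.optimize import least_squares
f=lambda p,o,s:(np.array(p)+.5)/s-.5+np.array(o)
g=lambda px:(np.array(px)-np.array((270,200))+.5)*2.95-.5
W=[(195,137),(355,140),(274,200)]
P=np.array([atz("scene",f(p,(270,200),2.95),.12)[:2] for p in W])
q=least_squares(lambda u:np.hypot(*(P-u[:2]).T)-.07,[.56,-.2]);print("pan",q.x,np.round(q.fun,4))
t=np.linspace(0,2*np.pi,400)
for C in((.5725,-.2095),q.x):
  for R,z in((.09,.045),(.07,.045),(.07,.12)):
    p=np.array([g(proj("scene",(C[0]+R*np.cos(a),C[1]+R*np.sin(a),z))) for a in t]);print(C,R,z,np.round([p[:,0].min(),p[:,0].max(),p[:,1].min(),p[:,1].max()]))
h=[atz("scene",f(p,(270,200),2.95),z)[:2] for p,z in(((432,315),.115),)];print("tip",h, np.degrees(np.arctan2(*(h[0]-q.x)[::-1])))
E
```

```text
pan [ 0.57383858 -0.22286996] [ 0.0015  0.0015 -0.0002]
(0.5725, -0.2095) 0.09 0.045 [163. 355.  97. 256.]
(0.5725, -0.2095) 0.07 0.045 [184. 333. 113. 237.]
(0.5725, -0.2095) 0.07 0.12 [186. 342.  65. 191.]
[ 0.57383858 -0.22286996] 0.09 0.045 [173. 366. 105. 266.]
[ 0.57383858 -0.22286996] 0.07 0.045 [194. 344. 121. 246.]
[ 0.57383858 -0.22286996] 0.07 0.12 [196. 353.  73. 200.]
tip [array([ 0.55690307, -0.43307451])] -94.60618733835388
```

Emit:
step_arm([
  [[0,0,0],[4,-0.5,0],85],
  [[0,0,0],[4,-0.5,0],85],
  [[0,0,0],[4,-0.5,0],85],
  [[0,0,0],[2,0,0],85],
  [[0,0,0],[0,0,0],85],
])

```text
time: 10.8
tool_pos: [0.5727, -0.1801, 0.1428]
tcp_rot: [-2.221, -2.221, 0.001]
wrist_force: [0.1, -3.5, 3.0]
width: 0.994
grip_force: 2.8
```

Emit:
step_arm([
  [[0,0,0],[-8,0,0],85],
  [[0,0,0],[-8,0,0],85],
  [[0,0,0],[-8,0,0],85],
  [[0,0,0],[-4,0,0],85],
  [[0,0,0],[0,0,0],85],
])

```text
time: 11.22
tool_pos: [0.5728, -0.2092, 0.1425]
tcp_rot: [-2.223, -2.219, 0.0]
wrist_force: [0.4, 0.4, -0.6]
width: 0.996
grip_force: 0.0
```

Emit:
step_arm([
  [[0,0,0],[0,0,-20],85],
  [[0,0,0],[0,0,-35],85],
  [[0,0,0],[0,0,-40],50],
  [[0,0,0],[0,-35,-10],0],
  [[0,0,0],[0,-38,0],0],
])

```text
time: 11.63
tool_pos: [0.5035, -0.2094, 0.2534]
tcp_rot: [2.213, 2.216, 0.006]
wrist_force: [-0.4, -0.8, 1.0]
width: 0.599
grip_force: 0.0
```

Emit:
step_arm([
  [[0,0,0],[-10,-38,0],0],
  [[0,0,0],[-20,-35,0],0],
  [[0,0,0],[-25,-22,0],0],
  [[0,0,0],[-25,0,0],0],
  [[0,0,0],[0,0,0],0],
])

```text
time: 12.05
tool_pos: [0.404, -0.2912, 0.2485]
tcp_rot: [2.223, 2.216, -0.001]
wrist_force: [1.0, -0.3, 1.2]
width: -0.002
grip_force: 0.0
```

```bash
python3 - <<'E'
from h import *
ims=[read_camera("scene")[200:330,270:430],read_camera("top")[165:295,335:445]]
cv2.imwrite("pics/k.png",np.hstack([cv2.resize(i,None,fx=2.95,fy=2.95,interpolation=cv2.INTER_CUBIC) for k,i in enumerate(ims)])[...,::-1])
s=read_state();print(s["time"],s["tool_pos"],s["wrist_force"],s["width"])
for c in("scene","top"):
    read_camera(c);r=tip_of(c,"saucepan")[0];print(c,r["score"],atz(c,r["at"][::-1],.045))
E
```

```text
12.15 [ 0.40478093 -0.28863847  0.24797147] [-0.01215088 -0.26461423 -0.59512649] -0.0018547814938612262
scene 0.94 [ 0.56828228 -0.20597868  0.045     ]
top 0.73 [0.67691905 0.05328306 0.045     ]
```

View pics/k.png

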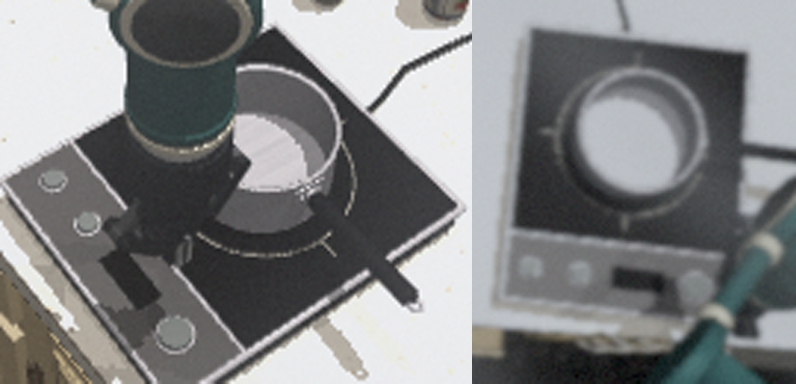

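The rim is at right 342, top 65 and bottom 192 in the crop. The predicted values for a centred pan were 342, 65 and 191, and the handle is still parallel. Now I press the key.

Emit:
step_arm([
  [[0,0,0],[0,1,35],0],
  [[0,0,0],[-1,0,35],0],
  [[0,0,0],[0,0,30],0],
  [[0,0,0],[0,0,10],0],
  [[0,0,0],[0,0,5],0],
])

```text
time: 12.77
tool_pos: [0.405, -0.2872, 0.1304]
tcp_rot: [-2.216, -2.219, 0.001]
wrist_force: [-0.8, -0.1, 0.6]
width: 0.001
grip_force: 0.0
```

Emit:
step_arm([
  [[0,0,0],[0,0,3],0],
  [[0,0,0],[0,0,3],0],
  [[0,0,0],[0,0,0],0],
])

```text
time: 13.02
tool_pos: [0.4071, -0.2897, 0.1281]
tcp_rot: [2.219, 2.22, 0.0]
wrist_force: [0.4, 0.0, 0.7]
width: -0.002
grip_force: 0.0
```

Emit:
step_arm([
  [[0,0,0],[0,0,2],0],
  [[0,0,0],[0,0,2],0],
  [[0,0,0],[0,0,2],0],
  [[0,0,0],[0,0,0],0],
])

```text
time: 13.35
tool_pos: [0.4067, -0.2896, 0.1215]
tcp_rot: [2.22, 2.22, 0.0]
wrist_force: [0.3, -0.8, 2.3]
width: -0.0
grip_force: 1.2
```

Emit:
step_arm([
  [[0,0,0],[0,0,1],0],
  [[0,0,0],[0,0,1],0],
  [[0,0,0],[0,0,0],0],
])

```text
time: 13.6
tool_pos: [0.4067, -0.2896, 0.1194]
tcp_rot: [2.22, 2.22, 0.0]
wrist_force: [0.6, -0.0, 4.5]
width: 0.001
grip_force: 2.1
```

Force rises with travel as the spring would, so I press on to the stop.

Emit:
step_arm([
  [[0,0,0],[0,0,1],0],
  [[0,0,0],[0,0,1],0],
  [[0,0,0],[0,0,0],0],
])

```text
time: 13.85
tool_pos: [0.4068, -0.2897, 0.1189]
tcp_rot: [2.22, 2.221, 0.0]
wrist_force: [-2.3, 1.1, 14.8]
width: 0.001
grip_force: 7.6
```

Emit:
step_arm([
  [[0,0,0],[0,0,0],0],
  [[0,0,0],[0,0,-10],0],
  [[0,0,0],[0,0,-30],0],
  [[0,0,0],[0,0,-40],0],
  [[0,0,0],[0,0,-40],0],
])

```text
time: 14.27
tool_pos: [0.4044, -0.2878, 0.2362]
tcp_rot: [-2.217, -2.217, 0.001]
wrist_force: [-0.0, -0.1, 0.1]
width: 0.001
grip_force: 0.0
```

Emit:
step_arm([
  [[0,0,0],[30,0,0],0],
  [[0,0,0],[30,0,0],0],
  [[0,0,0],[0,0,0],0],
  [[0,0,0],[0,0,0],0],
  [[0,0,0],[0,0,0],0],
])

```text
time: 14.68
tool_pos: [0.4056, -0.2289, 0.2363]
tcp_rot: [-2.22, -2.222, 0.001]
wrist_force: [-0.4, -0.3, 0.0]
width: 0.002
grip_force: 0.0
```

```bash
python3 -c "
from h import *
s=read_state();print(s['time'],s['tool_pos'],s['wrist_force']);print(finish_job())"
```

```text
14.6833 [ 0.40563281 -0.22889902  0.236263  ] [-0.41103287 -0.26602526  0.04681808]
the job is handed in; nothing more can be done
None
```

I handed the job in at 14.7 s with no verdict returned: the last pictures, taken before the key press, show the pan centred on the ring to within a few mm with its handle to the right, parallel to the front edge; I then pressed the large key to its stop (14.8 N) and backed the arm off clear.

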